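# Reference plate onto the balance with the lifter

## Task

Pull the lifter out of its sprung holster and lay it down on the blue mat, then take it again by the blue handle, slide its blade under the brass reference plate and set the plate squarely on the middle of the balance's slotted pan, going in under the front bar of the draught shield. Finish with the lifter drawn out and lying on the blue mat. The gripper must never touch the brass plate itself, do not tip or drop it, and leave the steel plate and the other things on the table where they are.

Things in the scene. Friction and masses are not known exactly. Their poses are not given: they have to be found in the camera images.
- lifter: Spatula-like plate lifter, 192 mm long, 0.2 kg, flat underside, used level. Origin on the underside at mid-length; x to the blade tip, z up. Steel blade x = 17 to 97 mm, 40 mm wide, z = 0 to 3. Metal neck x = -25 to 17, 10 wide, z = 0 to 24. Blue handle x = -95 to -25, 18 wide, z = 0 to 24, waisted to 12 wide at x = -62 to -42. Centre of mass near x = -48. Starts level in the holster.
- lifter_neck (a point): Middle of the bare metal neck, at lifter x = -4 mm, z = 12 mm; the part that can be gripped while the lifter is in its holster.
- lifter_handle (a point): Middle of the flat rear part of the blue handle (x = -95 to -62 mm), at lifter x = -79 mm, z = 12 mm: the place to grip when using the lifter.
- lifter_load (a point): Point on the blade's top face, lifter x = 60 mm, z = 3 mm, where the centre of a carried plate belongs (it then clears the neck).
- holster: Fixed grey holster, 71 x 75 mm, 57 mm high: a tunnel, closed at its end and on top, for the lifter's handle. Origin on the table under the mouth; x points out of the mouth. Tunnel 21 mm wide, 66 deep, floor 25 mm and roof 51 mm above the table. The lifter starts level in it, blade along x, its origin 30 mm in front of the mouth.
- holster_mouth (a point): Centre of the tunnel's mouth, on its floor. A sprung roller in the wall grips the waist of the handle: pull straight out along the holster's x, about 6 to 10 N over the first 10 mm, then a drag of about 5 N up to some 45 mm; the handle is clear of the tunnel after 66 mm.
- mat: Fixed blue mat lying on the table, 160 mm (x) x 260 mm (y), 3 mm thick. Origin: centre of its underside. The lifter fits along its y.
- plate_ref: Brass reference plate, 66 mm (x) x 90 mm (y) x 5.5 mm, about 0.26 kg, with a dark dot in the middle of its top. Loose, lying on its stand. Origin: centre of its underside. Not to be touched by the gripper.
- stand_ref: Fixed stand that carries the brass plate: black base 90 x 110 x 10 mm, two white ribs along x, 76 long, 10 wide, tops 45 mm above the table. Slot between the ribs 58 mm wide (y = -29 to 29), 35 deep, open at both ends. Origin: centre of underside; -x is its front: the blade goes in along +x under the plate. The plate may lie some mm and degrees out of line with it.
- plate_spare: Steel plate of the same size as the brass one, on its own stand. Leave it alone.
- stand_spare: Fixed stand like the other, carrying the steel plate. Origin: centre of its underside.
- balance: Fixed white balance, 240 x 180 mm, body 55 mm high. Origin on the table under the pan's centre; front is -x, with a keypad 34 mm high at x = -150 to -80 mm. Pan: steel plate, top 65 mm above the table, with two steel ribs along x, 80 long, 10 wide, tops 95 mm above the table; slot between them 58 mm wide (y = -29 to 29), open to the front.
- pan (a point): Centre of the pan at the height of the rib tops (95 mm above the table), x and y along those of the balance. The brass plate's origin belongs here, its x along the pan's x (either way round).
- shield_bar (a point): Middle of the underside of the draught shield's front bar, 158 mm above the table; bar 10 mm thick, 14 mm high, along y, at balance x = -60 mm, on posts at y = -83 and 83 (10 thick). Glass sides (inner faces y = -81, 81) and back (x = 75), open on top. Plate and blade go in along the balance's +x under this bar; the gripper stays in front of it.
- weight_1kg: Steel knob weight, 52 mm diameter, 80 mm high, bystander. Origin: centre of underside.
- weight_500g: Steel knob weight, 42 mm diameter, 66 mm high, bystander. Origin: centre of underside.
- weight_200g: Steel knob weight, 32 mm diameter, 50 mm high, bystander. Origin: centre of underside.
- bottle: Clear bottle, 60 mm diameter, 150 mm high, bystander. Origin: centre of underside.
- brush: Dusting brush lying on the table, bystander.
There are look-alikes about, which are no part of the job. Leave any green or purple look-alike of the lifter alone.

How it is judged:
On the way, in this order (a step that is already met when the one before it is completed fails the run):
1. the lifter is out of the holster and lies on the blue mat, let go (x of lifter in the frame of mat between -0.08 and 0.08 m and y of lifter in the frame of mat between -0.13 and 0.13 m and z of lifter in the frame of mat below 0.012 m and contact force between lifter and mat above 0.5 N and angle between lifter's own z axis and vertical below 0.1 rad and contact force between the fingers and lifter below 0.05 N and linear speed of lifter below 0.02 m/s), for 0.2 s.
2. the brass plate is lifted level off its stand on the lifter's blade, the lifter held by its blue handle (z of plate_ref in the frame of stand_ref above 0.052 m and contact force between plate_ref and stand_ref below 0.05 N and contact force between plate_ref and lifter above 1 N and distance between the grasp point and lifter_handle below 0.05 m and angle between plate_ref's own z axis and vertical below 0.2 rad), for 0.2 s.
3. the brass plate stands on the pan with the lifter's blade still under it (contact force between plate_ref and balance above 1.2 N and horizontal distance between plate_ref and pan below 0.02 m and z of plate_ref in the frame of lifter between 0 and 0.03 m and x of plate_ref in the frame of lifter between 0.03 and 0.1 m), for 0.2 s.
At the end, for the whole second after the job is handed in: The brass plate rests flat on both ribs of the pan, its centre within 10 mm of the pan's centre along each pan axis and square to it within 8 degrees; the lifter lies level and still on the blue mat, its middle over the mat (x of plate_ref in the frame of pan between -0.01 and 0.01 m and y of plate_ref in the frame of pan between -0.01 and 0.01 m and z of plate_ref in the frame of pan between -0.003 and 0.003 m and angle between the x axis of plate_ref and the x axis of pan, either way round below 0.14 rad and angle between plate_ref's own z axis and vertical below 0.05 rad and contact force between plate_ref and lifter below 0.05 N and linear speed of each of plate_ref, lifter below 0.02 m/s and x of lifter in the frame of mat between -0.08 and 0.08 m and y of lifter in the frame of mat between -0.13 and 0.13 m and z of lifter in the frame of mat below 0.012 m and contact force between lifter and mat above 0.5 N and angle between lifter's own z axis and vertical below 0.1 rad); the robot touches nothing.
It fails at once if the gripper or arm touches the brass plate (contact force between any of the fingers, the arm and plate_ref above 0.3 N).
It fails at once if the brass plate is tipped by more than 20 degrees or dropped (angle between plate_ref's own z axis and vertical above 0.35 rad or height (world z) of plate_ref below 0.038 m).
It fails at once if the steel plate is shifted by more than 10 mm (distance of plate_spare from where it was at the start of the episode above 0.01 m).
It fails at once if another thing on the table is shifted by more than 30 mm (distance of any of weight_1kg, weight_500g, weight_200g, bottle, brush from where it was at the start of the episode above 0.03 m).
It also fails if it takes over 72 s, if anything falls off the work surface, if the arm or the gripper's body presses on something with over 40 N, if the wrist force passes 120 N, or if a joint passes its speed limit or range.

## Robot

A 6-joint arm with a two-finger parallel gripper is mounted at the origin on the work surface. World frame = base frame: x ahead of the robot, y to its left, z up, the work surface at z = 0. Lengths are in m, angles in rad, forces in N, time in s.
With the tool pointing down it reaches from about 0.225 to 0.875 m from the base axis. Payload 3.4 kg.
Tool frame: the origin (TCP) lies at the very end of the fingers, on their centre line; the grasp point (between the pads) lies 19 mm behind it; y points along the fingers, x is the direction in which the jaws open and shut, and the axes are right-handed (so a half turn about y gives the same grasp; the last joint's range is limited). The gripper opens to 85 mm and grips with 20 to 120 N. Pads are 22 mm wide; open, the fingers measure 114 mm over their backs; the gripper's body (76 mm by 85 mm) begins 54 mm behind the grasp point. The pads swing forward as they close: fully open they stand 13 mm farther back than shut.
Start: joints at [-1.225, 0.276, 1.505, -0, 1.361, -0.121], TCP at [0.259, -0.514, 0.231] pointing down, gripper open.
Joint ranges: [-2.89, 2.89], [-0.75, 2.08], [0.22, 2.7], [-1.18, 4.32], [0.11, 2.71], [-2.7, 2.7]. Speed limits (rad/s): [2.57, 2.57, 3.14, 3.14, 3.14, 3.14].

## Interface

Orientations are given as [roll, pitch, yaw] about the fixed x, y, z axes, in that order (R = Rz(yaw) Ry(pitch) Rx(roll)).
In Python, from cell import r gives the robot as it stands. Calls block until the motion is done:
- r.move_pose(position, orientation): joint-space move of the TCP to a pose.
- r.move_l(position, speed=0.15, orientation=None, max_force=None): straight line of the TCP; orientation=None keeps the orientation; speed is the mean speed in m/s. With max_force (N) it stops when the force on the tool has changed by that much, and returns True; else False.
- r.set_joints(angles): joint-space move.
- r.grip(opening, f_grip=None): opening from 0.0 (shut) to 1.0 (fully open); f_grip is the grip in N (None keeps the last); returns when the fingers have stopped.
- r.wait(seconds).
- r.solve_ik(position, orientation): joint angles nearest the present ones, or None.
- r.observe(): the state.
- r.grab_frame(name): name is "side" or "top" or "wrist"; returns the picture (400x640x3 uint8, red, green, blue); there is no depth.
- r.calibration(name): a dict with "fx", "fy", "cx", "cy" (pixels), "R" (3x3) and "t" (3): a world point X has camera coordinates R X + t; the wrist camera has in their place "hand_eye" (4x4, takes a point from camera to tool coordinates, whose origin is the TCP and whose axes are the tool frame's). Camera axes: x right, y down, z forward; pixel columns grow to the right and rows downward; lengths in m; the calibration is good to about 2 mm. A picture is of the moment at which its call begins: read the wrist's pose just before it. calibration takes no time and is no camera call.
A pose or a line that the arm cannot do raises r.IKError and nothing moves.
- r.job_done(): hands the job in, once; it reports no verdict.
Trained networks look in the newest picture that a camera, given by its name, has taken for a name from the list of things; names that differ only in an ending like _2 or _b are one class to them, and where a whole thing is asked for, a point or a joint stands for the part that bears it (a point fixed in the world has none). Each returns a list of dicts, best first, with "conf" (0 to 1); they miss things now and then, are a little off and sometimes report something else, mostly with a low value. They report only what shows in the picture. A call takes as long as a camera call. They do not tell look-alikes from the thing itself.
- r.trace(camera, thing): "region" (400x640 bool, what is visible of it) and "rect" ([centre column, centre row, width, height] in pixels, round what is visible of it).
The state is a dict: "time_s": time; "q": joint angles; "joint_vel": joint speeds; "tau": joint torques, N m; "ee_pos": TCP position; "tool_rot": TCP orientation; "ft_force": force on the tool from outside, world axes, zero at the start; "ft_torque": the same for the moment, N m; "width": opening from 0.0 (shut) to 1.0 (fully open).
Only numpy, scipy, OpenCV 4.12 (cv2) and the standard library are available. Lean on these libraries where they do the work, as an engineer would, in place of code of your own. Each camera call takes 0.05 s, during which the arm holds its last target. There are 200 camera calls.

## Working session

There is one attempt and no reset: what is moved stays moved. The work goes in short steps, each a Python script; the robot and the scene stay as the last script left them, time stands still between calls to the robot, and variables do not carry over. Pictures are saved under pics/ and viewed, about 8 in all and at most 12, crops included, and the job is handed in when it is done.

```bash
ls; mkdir -p pics
python3 - <<'E'
from cell import r
import cv2,numpy as np
for n in("top","side"):
    f=r.grab_frame(n); cv2.imwrite(f"pics/{n}0.png",f[:,:,::-1])
    c=r.calibration(n); print(n,{k:np.round(v,4).tolist() for k,v in c.items()})
    for t in("lifter","holster","mat","plate_ref","stand_ref","balance","plate_spare"):
        for d in r.trace(n,t)[:3]: print(t,round(d["conf"],2),np.round(d["rect"]),d["region"].sum())
print(r.calibration("wrist")); print(r.observe())
E
```

```text
pics
top {'fx': 520.2218, 'fy': 520.2218, 'cx': 310.5644, 'cy': 208.4302, 'R': [[0.0118, -0.9999, 0.0052], [-0.9931, -0.0123, -0.1166], [0.1166, -0.0038, -0.9932]], 't': [0.0313, 0.516, 1.9154]}
lifter 0.91 [140. 238.  47.  30.] 435
lifter 0.78 [221. 233.  35.  14.] 258
lifter 0.78 [202. 276.  45.  37.] 407
holster 0.66 [193. 221.  24.  26.] 467
holster 0.26 [410. 190.  75.  83.] 3703
mat 0.57 [274. 232.  72.  50.] 2954
mat 0.51 [206. 172.   6.   7.] 60
stand_ref 0.78 [315. 172.  29.  26.] 272
balance 0.77 [408. 192.  78.  82.] 3674
plate_spare 0.71 [246. 181.  23.  20.] 379
side {'fx': 465.9571, 'fy': 465.9571, 'cx': 317.9363, 'cy': 199.5494, 'R': [[-0.7543, -0.6565, 0.0067], [-0.3844, 0.4332, -0.8152], [0.5323, -0.6175, -0.5791]], 't': [0.4278, 0.2493, 1.381]}
lifter 0.97 [193. 358.  43.  66.] 760
lifter 0.85 [296. 327.  20.  64.] 589
lifter 0.72 [273. 276.  38.  19.] 381
holster 0.72 [240. 287.  35.  38.] 903
mat 0.66 [316. 251.  94.  64.] 2684
mat 0.54 [370. 156.  67.  76.] 3474
plate_ref 0.87 [294. 190.  29.  16.] 347
plate_ref 0.46 [274. 274.  39.  19.] 388
stand_ref 0.91 [295.
[... 535 characters left out ...]
       1.00000000e+00]])}
{'time_s': 0.8, 'q': array([-1.22504019e+00,  2.75848509e-01,  1.50488626e+00, -1.22830521e-05,
        1.36069018e+00, -1.20971919e-01]), 'joint_vel': array([-1.06361790e-03, -9.78450222e-05,  1.35076325e-03,  5.74080057e-04,
        9.98918852e-04, -7.07456659e-04]), 'tau': array([ 1.77453676e-03, -4.16586649e+01, -2.46083933e+01, -1.99024867e-04,
       -1.62981605e-04, -3.54468412e-06]), 'ee_pos': array([ 0.25874949, -0.5135342 ,  0.23136289]), 'tool_rot': array([-1.57082849e+00, -1.65033842e-04, -1.10406570e+00]), 'ft_force': array([ 0.04485189, -0.34460337,  0.16364612]), 'ft_torque': array([-0.00868778, -0.01507935, -0.00542042]), 'width': 0.9991668775741914}
```

Run:
```python
import cv2,numpy as np
t=cv2.imread("pics/top0.png")[130:310,100:500]; s=cv2.imread("pics/side0.png")[110:400,150:450]
cv2.imwrite("pics/t1.png",cv2.resize(t,(800,360),interpolation=3)); cv2.imwrite("pics/s1.png",cv2.resize(s,(600,580),interpolation=3))
```

```text
(no output)
```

View pics/t1.png

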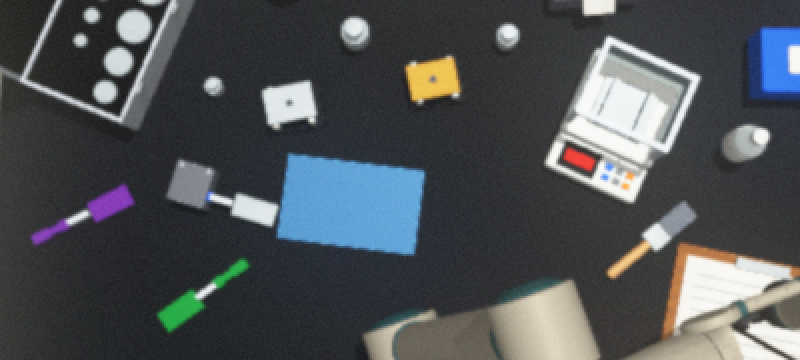

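View pics/s1.png

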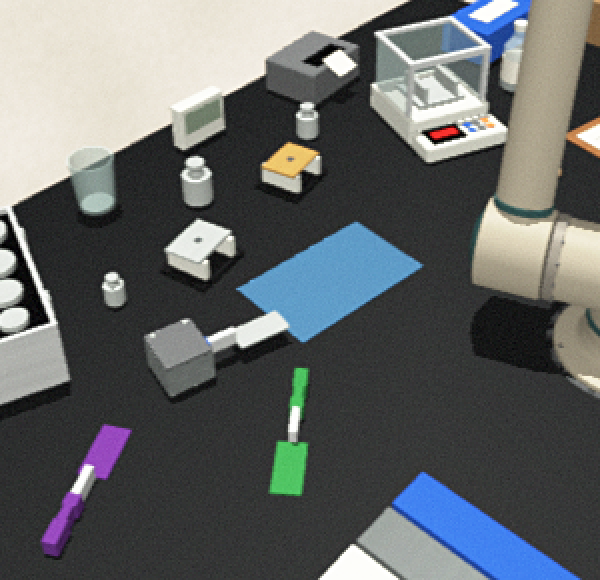

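The top view shows the grey holster (crop 190,185) with the lifter's blade (255,208) pointing right. The blue mat is at (350,205), the brass plate at (433,79), the steel plate at (290,103) and the balance at (620,120), front to lower left. The purple and green lifters are decoys. Next come rough poses and wrist close-ups.

```bash
cat > h.py <<'E'
from cell import r
import cv2,numpy as np
from scipy.spatial.transform import Rotation as Ro
def cam(name):
    c=r.calibration(name); K=np.array([[c["fx"],0,c["cx"]],[0,c["fy"],c["cy"]],[0,0,1]])
    if name!="wrist": return K,np.array(c["R"]),np.array(c["t"])
    o=r.observe(); T=np.eye(4); T[:3,:3]=Ro.from_euler("xyz",o["tool_rot"]).as_matrix(); T[:3,3]=o["ee_pos"]
    M=np.linalg.inv(T@c["hand_eye"]); return K,M[:3,:3],M[:3,3]
def unproj(C,uv,z):
    K,R,t=C; uv=np.atleast_2d(uv).astype(float)
    d=(np.linalg.inv(K)@np.c_[uv,np.ones(len(uv))].T).T@R; c=-R.T@t
    return (c+d*((z-c[2])/d[:,2])[:,None])[:,:2]
def proj(C,X):
    K,R,t=C; p=(K@(R@np.atleast_2d(X).T+t[:,None])).T; return p[:,:2]/p[:,2:]
def rect(C,mask,z):
    m=mask.astype(np.uint8); cs,_=cv2.findContours(m,cv2.RETR_EXTERNAL,cv2.CHAIN_APPROX_NONE)
    p=unproj(C,max(cs,key=cv2.contourArea)[:,0],z)
    (c,s,a)=cv2.minAreaRect((p*1000).astype(np.float32)); return np.round(c,1),np.round(s,1),round(a,1)
def hsv(f,lo,hi): return cv2.inRange(cv2.cvtColor(f,cv2.COLOR_RGB2HSV),np.array(lo),np.array(hi))>0
def shot(name,fn):
    C=cam(name); f=r.grab_frame(name); cv2.imwrite(fn,f[:,:,::-1]); return C,f
D=-np.pi/2
E
python3 - <<'E'
from h import *
C=cam("top"); f=cv2.imread("pics/top0.png")[:,:,::-1].copy()
print("plate",rect(C,hsv(f,(10,120,100),(30,255,255))&(np.arange(640)<340)&(np.arange(400)<200)[:,None],.05))
m=hsv(f,(95,80,100),(115,255,255))&(np.arange(640)<330)&(np.arange(640)>220)
print("mat",rect(C,m,.003))
for n,px,z in [("holster c",(190,185),.057),("blade tip",(277,210),.027),("blade c",(255,208),.027),("neck",(218,200),.04),
 ("bal shield tl",(608,42),.16),("tr",(698,75),.16),("br",(660,155),.16),("bl",(572,113),.16),("kpl",(547,165),.034),("kpr",(635,201),.034),("bottle",(740,145),0.07),("steel",(290,103),.05),("brush",(690,210),0),("brush2",(612,275),0)]:
    print(n,unproj(C,np.array(px)/2+[100,130],z).round(3))
E
```

```text
plate (array([661. ,  19.2]), array([71.5, 94.7]), 11.9)
mat (array([429. , 170.1]), array([265.2, 165.2]), 83.4)
holster c [[0.455 0.461]]
blade tip [[0.413 0.304]]
blade c [[0.416 0.345]]
neck [[0.429 0.412]]
bal shield tl [[ 0.709 -0.29 ]]
tr [[ 0.652 -0.448]]
br [[ 0.509 -0.379]]
bl [[ 0.581 -0.226]]
kpl [[ 0.503 -0.197]]
kpr [[ 0.437 -0.361]]
bottle [[ 0.54  -0.548]]
steel [[0.611 0.283]]
brush [[ 0.424 -0.472]]
brush2 [[ 0.3   -0.323]]
```

Run:
```python
from h import *
A=np.radians
for n,p,y in [("neck",(.429,.41,.03),-8),("neck flip",(.429,.41,.03),172),("mat h",(.44,.25,.006),-6.6),("mat h f",(.44,.25,.006),173.4),("stand",(.525,-.01,.03),102),("stand f",(.525,-.01,.03),-78),("bal",(.495,-.27,.085),64),("bal f",(.495,-.27,.085),-116)]:
    q=r.solve_ik(p,[D,0,A(y)]); print(n,None if q is None else np.round(q,2))
def go(p,y): r.move_pose(p,[D,0,A(y)])
go((.429,.40,.2),-8); C,f=shot("wrist","pics/w_hol.png"); np.savez("w_hol.npz",K=C[0],R=C[1],t=C[2])
for t in("lifter","holster"): 
    for d in r.trace("wrist",t)[:2]: print(t,d["conf"],np.round(d["rect"]))
print(r.observe()["time_s"])
```

```text
neck [0.65 0.48 1.74 0.   0.93 0.79]
neck flip [ 0.65  0.48  1.74 -0.    0.93 -2.36]
mat h [0.38 0.41 1.96 0.   0.77 0.49]
mat h f [ 0.38  0.41  1.96 -0.    0.77 -2.65]
stand [-0.15  0.4   1.89 -0.    0.85 -1.93]
stand f [-0.15  0.4   1.89 -0.    0.85  1.21]
bal [-0.62  0.38  1.74 -0.    1.02 -1.74]
bal f [-0.62  0.38  1.74  0.    1.02  1.4 ]
lifter 0.96 [163. 154. 143. 140.]
lifter 0.72 [312. 201.  41. 108.]
holster 0.74 [340. 109.  90.  87.]
4.2
```

View pics/w_hol.png

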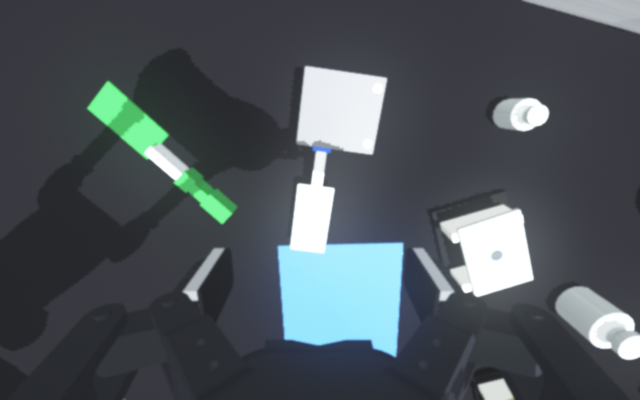

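Wrist view: the lifter sticks out of the holster (340,110), its neck at (319,167) and its blade corners at about (297,184), (334,186), (326,252), (290,250). I'll measure the blade and neck.

Run:
```python
from h import *
d=np.load("w_hol.npz"); C=(d["K"],d["R"],d["t"]); f=cv2.imread("pics/w_hol.png")[:,:,::-1].copy()
v=f.min(2); m=(v>140).astype(np.uint8); roi=np.zeros_like(m); roi[153:262,280:345]=1; m*=roi
b=cv2.morphologyEx(m,cv2.MORPH_OPEN,np.ones((19,19),np.uint8))
print("blade",rect(C,b,.028), b.sum())
n=m&(1-cv2.dilate(b,np.ones((5,5),np.uint8))); 
ys,xs=np.nonzero(n); pts=np.array([(xs[ys==y].mean(),y) for y in range(155,180) if (ys==y).any()]); 
p=unproj(C,pts,.049); print("neck",p[::4].round(4).tolist())
h=hsv(f,(95,80,100),(125,255,255)); h[240:]=0; ys,xs=np.nonzero(h); print("handle px",xs.mean(),ys.mean(),unproj(C,[(xs.mean(),ys.mean())],.049))
hol=(v>90).astype(np.uint8); hol[:,:290]=0; hol[:,392:]=0; hol[:60]=0; hol[146:]=0
print("holster",rect(C,hol,.057)); print("mat px corner",unproj(C,[(280,247),(402,243)],.003))
```

```text
blade (array([413.4, 343.7]), array([98.6, 45. ]), 76.7) 2900
neck [[0.4363, 0.4252], [0.4352, 0.4213], [0.4341, 0.4173], [0.4326, 0.4134], [0.4315, 0.4094], [0.4309, 0.4053], [0.4293, 0.4013]]
handle px 321.2156862745098 149.2156862745098 [[0.43775485 0.43084066]]
holster (array([460. , 464.5]), array([71.5, 77. ]), 74.3)
mat px corner [[0.36819499 0.30818198]
 [0.52250399 0.29194011]]
```

Run:
```python
from h import *
A=np.radians; L=A(-105.5); u=np.array([np.cos(L),np.sin(L),0]); g=np.array([.4323,.4108,.029])
r.move_pose(g+[0,0,.09],[D,0,A(-15.5)]); r.move_l(g,speed=.12)
r.grip(0,f_grip=90); o=r.observe(); print("w",o["width"],o["ft_force"].round(1),o["ee_pos"])
print(r.move_l(g+u*.03,speed=.06,max_force=30)); o=r.observe(); print(o["ft_force"].round(1),o["width"])
print(r.move_l(g+u*.085,speed=.1)); o=r.observe(); print(o["ft_force"].round(1),o["width"],o["ee_pos"])
r.move_l(g+u*.1+[0,0,.02],speed=.15)
c=np.array([.430,.172,0]); r.move_l(c+[0,0,.04],speed=.2,orientation=[D,0,A(-6.6)])
print(r.move_l(c+[0,0,.0065],speed=.05,max_force=5)); o=r.observe(); print(o["ee_pos"],o["ft_force"].round(1),o["time_s"])
```

```text
w 0.09452894634780572 [-0.4  0.   3.2] [0.43225649 0.41085503 0.0293079 ]
False
[-4.4  1.9  3. ] 0.09480001116568763
False
[-0.   0.5 -2.8] 0.09770069634335049 [0.41025929 0.32912772 0.02894993]
True
[0.42918053 0.17200163 0.00737949] [-0.6  0.9  4.5] 9.3833
```

Run:
```python
from h import *
A=np.radians
r.grip(1.0); r.wait(.3); r.move_l((.43,.172,.06),speed=.15)
r.move_pose((.44,.21,.16),[D,0,A(-6.6)]); C,f=shot("wrist","pics/w_mat.png"); np.savez("w_mat.npz",K=C[0],R=C[1],t=C[2])
r.move_pose((.53,0.0,.17),[D,0,A(-78)]); C,f=shot("wrist","pics/w_std.png"); np.savez("w_std.npz",K=C[0],R=C[1],t=C[2])
print("plate",rect(C,hsv(f,(10,100,80),(32,255,255)),.0505)); print(r.observe()["time_s"])
cv2.imwrite("pics/both.png",cv2.resize(np.vstack([cv2.imread("pics/w_mat.png")[:,80:560],cv2.imread("pics/w_std.png")[:,80:560]]),(360,600)))
```

```text
plate (array([653.6,  19.3]), array([51.9, 92.6]), 12.0)
12.4333
```

View pics/w_mat.png

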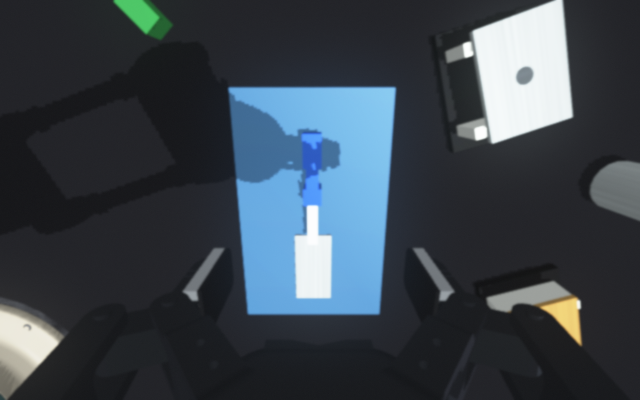

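View pics/w_std.png

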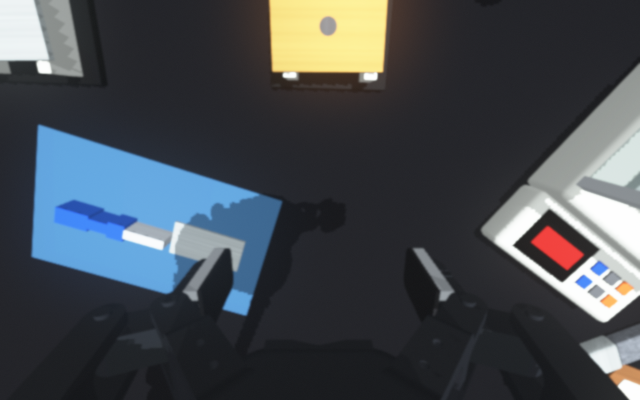

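The first picture shows the lifter on the mat, let go: handle at (312,165), blade at (312,267). In the second the plate (328,35) is cut off at the top, so I'll retake it farther out and also photograph the balance.

Run:
```python
from h import *
A=np.radians
r.move_pose((.64,.015,.2),[D,0,A(-78)]); C,f=shot("wrist","pics/w_std2.png"); np.savez("w_std2.npz",K=C[0],R=C[1],t=C[2])
m=hsv(f,(10,100,80),(32,255,255)); print("plate",rect(C,m,.0505))
r.move_pose((.56,-.3,.34),[D,0,A(-116)]); C,f=shot("wrist","pics/w_bal.png"); np.savez("w_bal.npz",K=C[0],R=C[1],t=C[2]); print(r.observe()["time_s"])
d=np.load("w_mat.npz"); C=(d["K"],d["R"],d["t"]); f=cv2.imread("pics/w_mat.png")[:,:,::-1].copy()
g=cv2.cvtColor(f,cv2.COLOR_RGB2HSV)
w=((g[:,:,1]<60)&(g[:,:,2]>150)).astype(np.uint8); w[:,:280]=0;w[:,340:]=0;w[:190]=0;w[310:]=0
b=cv2.morphologyEx(w,cv2.MORPH_OPEN,np.ones((19,19),np.uint8)); print("blade",rect(C,b,.006))
hd=hsv(f,(105,150,60),(130,255,255)); hd[:,:280]=0;hd[:,345:]=0;hd[:120]=0;hd[215:]=0
print("handle",rect(C,hd,.027))
s=np.hstack([cv2.imread("pics/w_bal.png")])
```

```text
plate (array([661.4,  20.8]), array([68.5, 92.8]), 12.0)
14.4
blade (array([422. , 109.4]), array([80., 40.]), 83.8)
handle (array([435.2, 225.9]), array([72.6, 20.4]), 83.5)
```

View pics/w_std2.png

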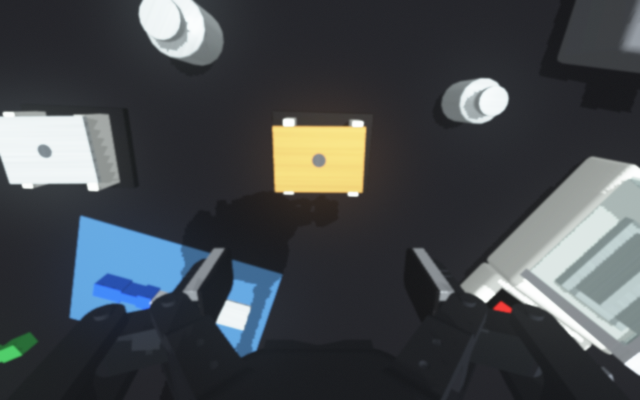

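View pics/w_bal.png

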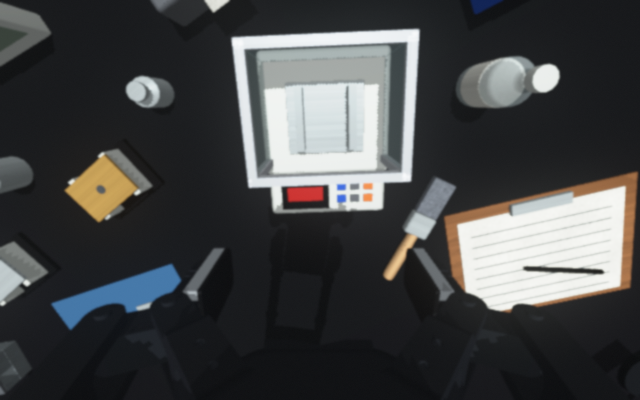

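The plate (319,160) sits on its stand with rib ends at (288,122), (357,123), (288,193) and (352,194). The balance shows its pan at about (325,118). I'll zoom on the pan and compare the stand with the plate.

Run:
```python
from h import *
d=np.load("w_std2.npz"); C=(d["K"],d["R"],d["t"]); f=cv2.imread("pics/w_std2.png")[:,:,::-1]
w=((f.min(2)>140)).astype(np.uint8); w[:,:270]=0;w[:,380:]=0;w[:105]=0;w[205:]=0
n,l,s,c=cv2.connectedComponentsWithStats(w)
print([(s[i,:5].tolist()) for i in range(1,n)])
p=unproj(C,[(s[i,0]+s[i,2]/2-.5,s[i,1]+(0 if c[i][1]<150 else s[i,3])) for i in range(1,n) if s[i,4]>15],.045); print(p.round(4).tolist())
h=hsv(cv2.imread("pics/w_std2.png")[:,:,::-1].copy(),(10,100,80),(32,255,255)).astype(np.uint8)
dk=((f.max(2)<140)[:,:]).astype(np.uint8); dk[:148]=0;dk[173:]=0;dk[:,:305]=0;dk[:,333:]=0
ys,xs=np.nonzero(dk); print("dot",xs.mean(),ys.mean(),unproj(C,[(xs.mean(),ys.mean())],.0505))
im=cv2.imread("pics/w_bal.png")[25:215,225:430]; cv2.imwrite("pics/bal_z.png",cv2.resize(im,None,fx=3,fy=3,interpolation=cv2.INTER_CUBIC))
```

```text
[[282, 118, 14, 10, 126], [351, 120, 13, 9, 101], [316, 155, 4, 1, 4], [316, 165, 4, 1, 4], [283, 190, 11, 5, 51], [347, 191, 12, 6, 66]]
[[0.6948, 0.0578], [0.7071, -0.008], [0.6174, 0.044], [0.6296, -0.023]]
dot 318.4 160.8 [[0.66079674 0.02059918]]
```

View pics/bal_z.png

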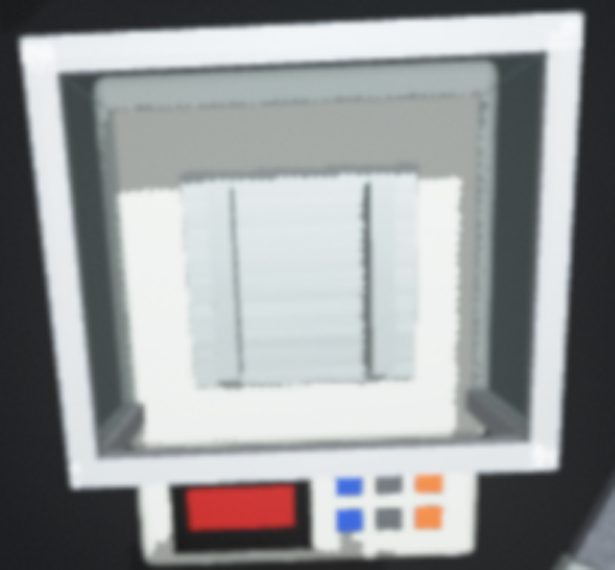

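Pan zoom: rib inner edges at crop x 233–242 and 364–372, rows 185–383. The shield rim's outer corners are at (20,38), (584,13), (558,467) and (73,488). I'll fit the balance pose from several features.

Run:
```python
from h import *
d=np.load("w_bal.npz"); C=(d["K"],d["R"],d["t"])
P=lambda px,z: unproj(C,(np.array(px)-1)/3+[225,25],z)
def ang(a,b): return np.degrees(np.arctan2(*(b-a)[::-1])).round(1)
q=P([(20,38),(584,13),(558,467),(73,488)],.172); print("rim",q.round(4).tolist(),"w front",np.linalg.norm(q[2]-q[3]),"w back",np.linalg.norm(q[1]-q[0]),"depth",np.linalg.norm(q[0]-q[3]),np.linalg.norm(q[1]-q[2]))
print("angles",ang(q[3],q[0]),ang(q[2],q[1]),ang(q[2],q[3])-90,ang(q[1],q[0])-90)
th=np.radians(np.mean([ang(q[3],q[0]),ang(q[2],q[1]),ang(q[2],q[3])-90,ang(q[1],q[0])-90])); u=np.array([np.cos(th),np.sin(th)]); v=np.array([-u[1],u[0]])
print("th",np.degrees(th),"origin from front",((q[2]+q[3])/2+.065*u).round(4),"all-corner y centre",(q.mean(0)@v).round(4))
for n,px,z in [("rib edges top",[(233,187),(242,382),(366,182),(370,380)],.095),("same .065",[(233,187),(242,382),(366,182),(370,380)],.065),("pan .065",[(182,182),(416,172),(414,380),(195,388)],.065),("keypad front",[(140,565),(473,552)],.034)]:
    p=P(px,z); print(n,p.round(4).tolist(),"mean",p.mean(0).round(4),"in bal dir",np.c_[p@u,p@v].round(4).tolist())
```

```text
rim [[0.7184, -0.2845], [0.6474, -0.4462], [0.5138, -0.3874], [0.5834, -0.226]] w front 0.1758387424644894 w back 0.17660652978329994 depth 0.14710587205974962 0.14601204312660482
angles -23.4 -23.7 -23.299999999999997 -23.700000000000003
th -23.525 origin from front [ 0.6082 -0.3327] all-corner y centre -0.0623
rib edges top [[0.655, -0.3229], [0.5816, -0.2902], [0.6328, -0.3728], [0.5579, -0.3409]] mean [ 0.6068 -0.3317] in bal dir [[0.7294, -0.0346], [0.6491, -0.0339], [0.729, -0.0892], [0.6476, -0.0899]]
same .065 [[0.657, -0.3221], [0.5779, -0.2869], [0.6331, -0.3759], [0.5524, -0.3416]] mean [ 0.6051 -0.3316] in bal dir [[0.7309, -0.0331], [0.6444, -0.0323], [0.7305, -0.0919], [0.6428, -0.0927]]
pan .065 [[0.6687, -0.3027], [0.6273, -0.3974], [0.5434, -0.3602], [0.5851, -0.2656]] mean [ 0.6061 -0.3315] in bal dir [[0.7339, -0.0107], [0.7337, -0.114], [0.642, -0.1134], [0.6425, -0.01]]
keypad front [[0.5097, -0.1893], [0.4381, -0.3541]] mean [ 0.4739 -0.2717] in bal dir [[0.5429, 0.0298], [0.543, -0.1498]]
```

```bash
cat >> h.py <<'E'
A=np.radians
def at(c,head,back,z):
    h=A(head); return np.array([c[0]-back*np.cos(h),c[1]-back*np.sin(h),z]),[D,0,h+np.pi/2]
PL=(.661,.0198); PH=11.6; PAN=(.6079,-.3322); BH=-23.5
E
python3 - <<'E'
from h import *
g=np.array([.4373,.2448,.0072]); r.move_pose((.42,.05,.3),[D,0,A(30)]); r.move_pose(g+[0,0,.1],[D,0,A(-6.5)]); r.move_l(g,speed=.1,max_force=8)
r.grip(0,f_grip=120); o=r.observe(); print("grip",o["width"],o["ee_pos"].round(4),o["ft_force"].round(1))
r.move_l(g+[0,0,.1],speed=.15)
p,R=at(PL,PH,.256,.10); r.move_l(p,speed=.2,orientation=R)
p[2]=.0377; r.move_l(p,speed=.1); r.wait(.3); o=r.observe(); print(o["ee_pos"].round(4),o["ft_torque"].round(2),o["time_s"])
C,f=shot("top","pics/pre_t.png"); g=cv2.cvtColor(f,cv2.COLOR_RGB2HSV); e=unproj
uv=proj(C,[(*at(PL,PH,.256-.079-.057,0)[0][:2],.036)])[0]; print("exp blade px",uv)
x,y=uv.astype(int); w=((f.min(2)>120)).astype(np.uint8); k=np.zeros_like(w); k[y-16:y+17,x-16:x+17]=1; w*=k; w=cv2.morphologyEx(w,cv2.MORPH_OPEN,np.ones((6,6),np.uint8))
print("blade top",rect(C,w,.036) if w.any() else None, "exp",at(PL,PH,.256-.079-.057,0)[0])
C2,f2=shot("side","pics/pre_s.png")
a=cv2.resize(f[130:260,230:400],None,fx=4,fy=4,interpolation=2)[:,:,::-1]; cv2.imwrite("pics/pre_tz.png",a)
pp=proj(C2,[(.52,0,.03)])[0].astype(int); print(pp)
b=cv2.resize(f2[pp[1]-60:pp[1]+60,pp[0]-80:pp[0]+80],None,fx=5,fy=5,interpolation=2)[:,:,::-1]; cv2.imwrite("pics/pre_sz.png",b)
E
```

```text
grip 0.17475904408426676 [0.4374 0.2449 0.0077] [-0.7 -0.8  5.6]
[ 0.4106 -0.0317  0.0381] [-0.03  0.08  0.02] 23.075
exp blade px [321.86685125 200.96241836]
blade top (array([531.8, -12.1]), array([100.9,  43.3]), 11.7) exp [ 0.54345097 -0.00432935  0.        ]
[328 206]
```

View pics/pre_sz.png

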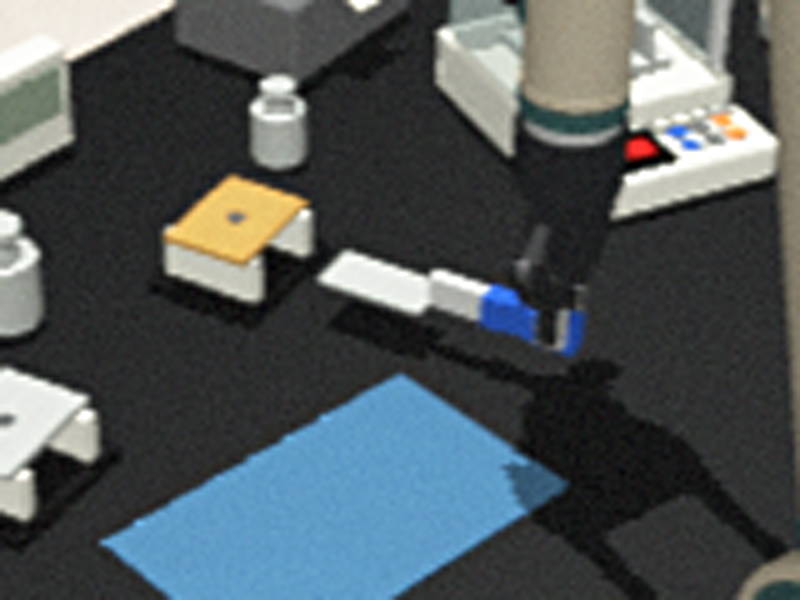

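Side view: the lifter is held level by the rear handle and its blade (380,280) points at the stand's slot. I'll check its lateral alignment more carefully on the saved pictures.

Run:
```python
from h import *
T=np.array([.4106,-.0317]); h=A(PH); u=np.array([np.cos(h),np.sin(h)]); v=np.array([-u[1],u[0]])
for n in("top","side"):
    C=cam(n); f=cv2.imread(f"pics/pre_{n[0]}.png").astype(float); F=f.min(2)
    # sample along lateral lines at blade height, half-max edges
    for z,xs in ((.037,range(30,95,8)),(.037,(99,103,107))):
        for x in xs:
            s=np.arange(-.045,.0451,.0005); X=T+(x/1000+.079)*u+s[:,None]*v
            uv=proj(C,np.c_[X,np.full(len(s),z)]).astype(np.float32)
            I=cv2.remap(F.astype(np.float32),uv[:,0].reshape(1,-1),uv[:,1].reshape(1,-1),1)[0]
            m=I>(I.max()+I.min())/2; print(n,x,I.max().round(), (s[m].min()*1000).round(1),(s[m].max()*1000).round(1))
    p=hsv(f[:,:,::-1].astype(np.uint8),(10,120,100),(30,255,255)); 
    uv=proj(C,[(.661,.02,.05)])[0].astype(int); k=np.zeros_like(p); k[uv[1]-20:uv[1]+20,uv[0]-25:uv[0]+25]=1
    print("plate",n,rect(C,p&k,.0505))
```

```text
top 30 237.0 -23.0 19.0
top 38 237.0 -23.0 18.5
top 46 238.0 -23.0 19.0
top 54 238.0 -23.0 18.5
top 62 238.0 -23.0 19.0
top 70 238.0 -23.0 19.0
top 78 238.0 -23.0 19.0
top 86 238.0 -23.0 19.0
top 94 228.0 -22.5 18.5
top 99 127.0 -22.5 17.5
top 103 68.0 -19.5 16.0
top 107 54.0 -42.5 21.0
plate top (array([660.9,  19.2]), array([71.5, 94.7]), 11.9)
side 30 237.0 -33.0 22.5
side 38 236.0 -21.5 22.5
side 46 238.0 -22.5 22.5
side 54 241.0 -21.5 23.0
side 62 240.0 -22.0 22.5
side 70 239.0 -22.0 22.0
side 78 240.0 -21.5 22.5
side 86 244.0 -22.0 22.0
side 94 236.0 -22.5 21.5
side 99 128.0 -22.5 19.5
side 103 49.0 -45.0 41.0
side 107 40.0 -45.0 -16.0
plate side (array([661.7,  20.8]), array([71.2, 95.6]), 12.0)
```

Both cameras put the blade within about 2 mm laterally and 2 mm along, so I'll insert and lift.

Run:
```python
from h import *
p,R=at(PL,PH,.140,.0377); print("stop",r.move_l(p,speed=.08,max_force=6)); o=r.observe(); print(o["ee_pos"].round(4),p.round(4),o["ft_force"].round(1))
p[2]=.065; r.move_l(p,speed=.04); r.wait(.3); o=r.observe(); print(o["ee_pos"].round(4),o["ft_force"].round(1),o["ft_torque"].round(2),o["time_s"])
for n in("top","side"):
    C,f=shot(n,f"pics/lift_{n}.png"); m=hsv(f,(10,120,100),(30,255,255)); uv=proj(C,[(.661,.02,.065)])[0].astype(int); k=np.zeros_like(m); k[uv[1]-22:uv[1]+22,uv[0]-27:uv[0]+27]=1
    for z in (.05,.0635,.07): print(n,z,rect(C,m&k,z))
b=cv2.resize(f[uv[1]-50:uv[1]+70,uv[0]-60:uv[0]+100],None,fx=5,fy=5,interpolation=2)[:,:,::-1]; cv2.imwrite("pics/lift_sz.png",b)
```

```text
stop False
[ 0.5232 -0.0084  0.0377] [ 0.5239 -0.0084  0.0377] [-0.   0.1 -2.8]
[ 0.5237 -0.0083  0.0648] [-0.1 -0.9 -4.7] [-0.1   0.42 -0.02] 25.9083
top 0.05 (array([665.7,  19.1]), array([70. , 95.4]), 11.9)
top 0.0635 (array([663.1,  19.3]), array([69.5, 94.7]), 11.9)
top 0.07 (array([661.8,  19.4]), array([69.3, 94.4]), 11.9)
side 0.05 (array([680.,   3.]), array([71.8, 99.1]), 13.1)
side 0.0635 (array([665.9,  17.5]), array([70.8, 97.7]), 13.1)
side 0.07 (array([659. ,  24.5]), array([70.3, 97. ]), 13.1)
```

View pics/lift_sz.png

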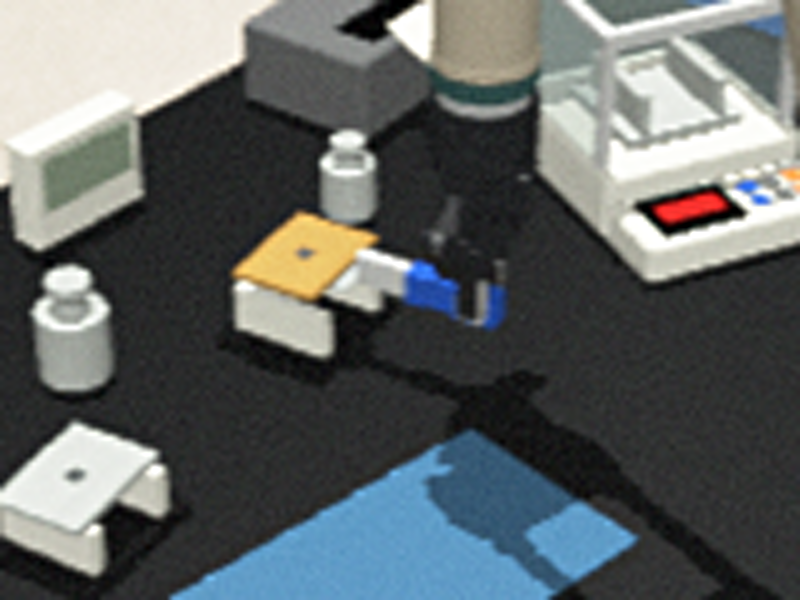

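The plate is level on the blade, clear of the stand, about 141.5 mm ahead of the TCP. I'll carry it to the balance.

Run:
```python
from h import *
B=.1415
p,R=at(PL,PH,.140,.116); r.move_l(p,speed=.1)
p,R=at(PL,PH,.265,.116); r.move_l(p,speed=.12)
p,R=at(PAN,BH,.285,.116); r.move_l(p,speed=.1,orientation=R)
p,R=at(PAN,BH,B,.116); print("stop",r.move_l(p,speed=.08,max_force=6)); r.wait(.2)
o=r.observe(); print(o["ee_pos"].round(4),p.round(4),o["ft_force"].round(1))
p[2]=.0925; print("stop",r.move_l(p,speed=.03,max_force=12)); r.wait(.4); o=r.observe(); print(o["ee_pos"].round(4),o["ft_force"].round(1),o["ft_torque"].round(2),o["time_s"])
for n in("top","side"):
    C,f=shot(n,f"pics/pan_{n}.png"); m=hsv(f,(10,100,80),(32,255,255)); uv=proj(C,[(*PAN,.1)])[0].astype(int); k=np.zeros_like(m); k[uv[1]-22:uv[1]+22,uv[0]-27:uv[0]+27]=1
    print(n,rect(C,m&k,.1005))
    cv2.imwrite(f"pics/pan_{n}z.png",cv2.resize(f[uv[1]-50:uv[1]+50,uv[0]-60:uv[0]+60],(480,400),interpolation=2)[:,:,::-1])
cv2.imwrite("pics/pan_z.png",np.hstack([cv2.resize(cv2.imread(f"pics/pan_{n}z.png"),(400,333)) for n in("top","side")]))
```

```text
stop False
[ 0.478  -0.2757  0.1161] [ 0.4781 -0.2758  0.116 ] [-0.1 -1.  -3.4]
stop False
[ 0.4782 -0.2758  0.0926] [ 0.   0.5 -1.5] [0.03 0.12 0.03] 33.4167
top (array([ 607.9, -331.5]), array([88.8, 64.6]), 67.6)
side (array([ 608. , -326.1]), array([ 56. , 102.9]), 24.9)
```

View pics/pan_z.png

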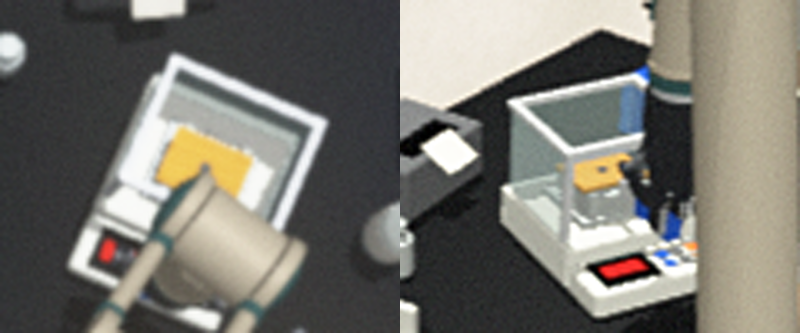

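The plate is on the ribs, and the top camera puts it within 1 mm and about 1° of the pan centre. Next I'll withdraw the lifter and lay it on the mat.

Run:
```python
from h import *
p,R=at(PAN,BH,.1415,.088); print(r.move_l(p,speed=.03,max_force=6))
p,R=at(PAN,BH,.285,.088); print(r.move_l(p,speed=.08,max_force=8)); p[2]=.12; r.move_l(p,speed=.12)
g=np.array([.4373,.2448,.04]); r.move_l(g,speed=.15,orientation=[D,0,A(-6.5)])
g[2]=.0068; print(r.move_l(g,speed=.04,max_force=5)); print(r.observe()["ee_pos"].round(4))
r.grip(1.0); r.wait(.3); g[2]=.1; r.move_l(g,speed=.12)
r.move_pose((.44,.21,.16),[D,0,A(-6.6)]); C,f=shot("wrist","pics/end_mat.png")
hd=hsv(f,(105,150,60),(130,255,255)); hd[:,:280]=0;hd[:,345:]=0;hd[:110]=0;hd[230:]=0; print("handle",rect(C,hd,.027))
r.move_pose((.3,.3,.3),[D,0,0]); 
for n in("top","side"):
    C,f=shot(n,f"pics/end_{n}.png"); m=hsv(f,(10,100,80),(32,255,255)); uv=proj(C,[(*PAN,.1)])[0].astype(int); k=np.zeros_like(m); k[uv[1]-22:uv[1]+22,uv[0]-27:uv[0]+27]=1
    print(n,rect(C,m&k,.1005))
a=cv2.imread("pics/end_top.png")[130:310,100:500]; cv2.imwrite("pics/endv.png",np.vstack([cv2.resize(a,(666,300)),cv2.resize(cv2.imread("pics/end_mat.png")[60:340],(666,292))])); print(r.observe()["time_s"])
```

```text
False
False
True
[0.4368 0.2446 0.0077]
handle (array([435.2, 226.1]), array([73.7, 21.3]), 84.2)
top (array([ 607.5, -331.4]), array([88.4, 66.1]), 67.0)
side (array([ 602.9, -329.2]), array([94.8, 64.6]), 67.4)
43.6
```

View pics/endv.png

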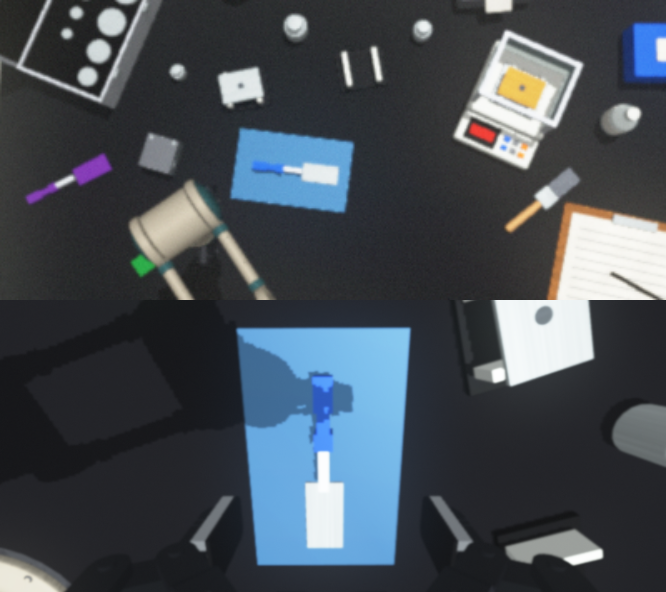

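The brass plate (522,88) sits on the pan, the lifter (295,170) lies on the mat, and the gripper is clear of everything.

```bash
python3 -c "
from cell import r
r.job_done(); print(r.observe()['time_s'])"
```

```text
the job is handed in; nothing more can be done
the job is handed in; nothing more can be done
```

I pulled the lifter from the holster by its neck and laid it on the mat. I then took it again by the blue handle, slid the blade under the brass plate and lifted the plate level. The plate went in under the shield bar onto the pan ribs, and the lifter is back on the blue mat. The job was handed in just after 43.6 s, against the 72 s limit, and it reported no verdict.

- **Brass plate:** the top camera puts it within about 1 mm of my estimate of the pan centre and about 0.5° out of square. The side camera shows it about 6 mm off, but it looks through the shield glass, so I trust the top view more. Both are inside the 10 mm tolerance.
- **Lifter:** it lies flat near the middle of the mat, and the gripper has let go and is clear.
- **Everything else:** in the last picture the steel plate, weights, bottle and brush look where they started. I checked that by eye only. No force-limited move stopped early except the two set-downs on the mat, as intended.

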